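Put the socket rails back in order

TASK

The two socket rails got mixed up: the middle stud of each holds the other rail's socket. Swap those two, parking one on a free spot meanwhile, so that the deep socket stands on the middle stud of the deep rail and the short one on the middle stud of the short rail; and fetch the small short socket from the organiser, opening only the compartment it lies in, and put it on the empty end stud of the short rail. All three sockets end fully home on their studs, upright and released, with all three organiser lids shut.

Things in the scene. Friction and masses are not known exactly. Their poses are not given: they have to be found in the camera images.
- deep_rail: Aluminium rail 34 x 212 x 12 mm, fixed, with 3 studs at own y = -64, 0, +64 mm (8 mm thick, 14 mm high, tapering to 3 mm at the tip). Sockets stand over the studs, undersides 12 mm above the bench. Origin: bench level under the middle stud, z up. Holds fixed deep sockets (75 mm high): 22 mm thick at y = -64, 33 mm at +64. The short socket stands wrongly on its middle stud at the start.
- short_rail: Rail of the same make and size as the deep rail: studs at own y = -64, 0, +64 mm, socket undersides 12 mm above the bench, origin at bench level under the middle stud, z up. Holds a fixed short socket, 33 mm thick, 38 mm high, at y = +64. At the start the deep socket stands wrongly on the middle stud; the stud at y = -64 is empty, the small socket's place.
- deep_socket: Deep steel socket, 27 mm thick, 75 mm high, 0.16 kg, upright, hexagon opening at the top. Origin: centre of its underside, z up along its axis. The hole in the underside that goes over a stud is 13 mm wide, 15.5 mm deep; the lowest 9 mm are 24 mm thick.
- short_socket: Short steel socket, 27 mm thick, 38 mm high, 0.09 kg, upright, hexagon opening at the top. Origin: centre of its underside, z up along its axis. Hole in the underside as in the deep socket.
- small_socket: Small short steel socket, 22 mm thick, 38 mm high, 0.06 kg, standing upright under the clear lid of one organiser compartment (which one varies). Origin: centre of its underside, z up along its axis. Hole in the underside as in the others.
- organiser: Blue parts organiser, fixed, 94 (own x) x 198 (own y) x 46 mm high. Three compartments in a row, each 88 (x) x 62 (y) mm inside, centred at own y = +65, 0, -65 mm; floor 3 mm thick. Two of them hold a spark plug and a round slide cap. Origin: bench level, centre of underside, z up. Clear lids 3 mm thick on top, hinged along the rear edge (own x = +47, z = 46.5 mm); lid tongues at the front (-x).
- lid_a (a joint): Lid of the compartment at own y = +65 mm: 0 shut, grows opening, stop 2.6 rad, stays where left (hinge friction 0.025 N m). Its black tongue, 16 mm wide (y), 5 mm thick, juts out over the bench from x = -47 to -77 mm in the organiser's frame, mid-height z = 48.5 mm: pinch its width from above, swing it up and back (its middle moves 109 mm about the hinge line; it can turn between the pads).
- lid_b (a joint): Lid of the compartment at own y = 0, the same as lid_a, its tongue on y = 0. A lid must stand well past upright (about 2.2 rad) to leave room for a gripper's body above the compartment.
- lid_c (a joint): Lid of the compartment at own y = -65 mm, the same as lid_a, its tongue on y = -65 mm.
There are look-alikes about, which are no part of the job. Leave any orange or red look-alike of the short_socket alone.

How it is judged (in metres and radians):
At the end, for the whole second after the job is handed in: Deep socket on the deep rail's middle stud, short socket on the short rail's middle stud, small socket on the short rail's end stud: each within 6 mm of its stud along and across the rail, underside within 3 mm of the clip, within 0.1 rad of upright, at rest; all lids within 0.12 rad of shut (x of deep_socket in the frame of deep_rail between -0.006 and 0.006 m and y of deep_socket in the frame of deep_rail between -0.006 and 0.006 m and z of deep_socket in the frame of deep_rail between 0.009 and 0.015 m and angle between each of deep_socket, short_socket, small_socket's own z axis and vertical below 0.1 rad and linear speed of each of deep_socket, short_socket, small_socket below 0.02 m/s and angular speed of each of deep_socket, short_socket, small_socket below 0.2 rad/s and x of short_socket in the frame of short_rail between -0.006 and 0.006 m and y of short_socket in the frame of short_rail between -0.006 and 0.006 m and z of short_socket in the frame of short_rail between 0.009 and 0.015 m and x of small_socket in the frame of short_rail between -0.006 and 0.006 m and y of small_socket in the frame of short_rail between -0.07 and -0.058 m and z of small_socket in the frame of short_rail between 0.009 and 0.015 m and value of joint each of lid_a, lid_b, lid_c below 0.12 rad); the robot touches nothing.
It fails at once if a compartment is opened (lid beyond 0.2 rad) while the small socket lies in another one ((x of small_socket in the frame of organiser between -0.047 and 0.047 m and y of small_socket in the frame of organiser between -0.099 and 0.099 m and z of small_socket in the frame of organiser below 0.02 m and value of joint lid_a above 0.2 rad and not (y of small_socket in the frame of organiser between 0.0325 and 0.0975 m)) or (x of small_socket in the frame of organiser between -0.047 and 0.047 m and y of small_socket in the frame of organiser between -0.099 and 0.099 m and z of small_socket in the frame of organiser below 0.02 m and value of joint lid_b above 0.2 rad and not (y of small_socket in the frame of organiser between -0.0325 and 0.0325 m)) or (x of small_socket in the frame of organiser between -0.047 and 0.047 m and y of small_socket in the frame of organiser between -0.099 and 0.099 m and z of small_socket in the frame of organiser below 0.02 m and value of joint lid_c above 0.2 rad and not (y of small_socket in the frame of organiser between -0.0975 and -0.0325 m))).
It fails at once if two lids stand open (beyond 0.2 rad) at once (value of joint each of lid_a, lid_b above 0.2 rad or value of joint each of lid_a, lid_c above 0.2 rad or value of joint each of lid_b, lid_c above 0.2 rad).
It also fails if it takes over 125 s, if anything falls off the work surface, if the arm or the gripper's body presses on something with over 40 N, if the wrist force passes 120 N, or if a joint passes its speed limit or range.

ROBOT

A 6-joint arm with a two-finger parallel gripper is mounted at the origin on the work surface; the furniture and walls round the work are solid. World frame = base frame: x ahead of the robot, y to its left, z up, the work surface at z = 0. Lengths are in m, angles in degrees, forces in N, time in s.
With the tool pointing down it reaches from about 0.375 to 0.9 m from the base axis. Payload 3.1 kg.
Tool frame: the origin (TCP) lies on the centre line of the jaws, within the pads' length; the fingertips stand 17 mm ahead of it and the grasp point (between the pads) lies 2 mm behind it; z points along the fingers, y is the line along which they close (so a half turn about z gives the same grasp; the last joint's range is limited). The gripper opens to 87 mm and grips with 3 to 60 N. Pads are 19 mm wide; open, the fingers measure 117 mm over their backs; the gripper's body (75 mm by 190 mm) begins 51 mm behind the grasp point.
Start: joints at [54.173, 30.224, 82.088, -0, 67.689, -10.227], TCP at [0.27, 0.564, 0.24] pointing down, gripper open.
Joint ranges: [-176.69, 176.69], [-43.24, 126.21], [12.49, 139.97], [-82, 262], [0, 151.66], [-163.58, 163.58]. Speed limits (degrees/s): [159.86, 159.86, 180, 180, 180, 180].

INTERFACE

Orientations are given as a 3x3 rotation matrix whose columns are the frame's x, y, z axes.
In Python, from rig import bot, imaging, finder gives the robot as it stands. The module is installed in compiled form; this text tells all that it offers.
- The arm moves only by the tool play_rows, never from a script. Its argument "motion" is a list that holds one entry, the list of rows, each a list of 6 numbers: the shift along the tool's x, y, z in shares of 0.4 m (1.0 is 0.4 m), then the turn, a rotation vector about the tool's x, y, z in normalised numbers (1 is 120 degrees). In form: [[[dx, dy, dz, wx, wy, wz], ...]]. A call has 1 to 8 rows; each row is the pose to reach, as a shift and turn from the pose commanded when the call began, along the tool's axes at that moment; what a row does not reach only later rows make up. A row lasts 1/12 s, in which the tool goes at most 41.7 mm and 7.16 degrees, less where a joint would pass 70% of its speed; a pose out of reach is approached as far as the arm can. A call with a gripper value outside its range is refused whole. "fingers" is the finger opening in m, from 0 to 0.087, set as the call begins (left out, the last holds). The fingers move at their own pace and stop on an object; the grip force is fixed at half the most. Time passes only in rows, so rows that repeat a pose let the fingers close. It gives the time, the measured TCP pose, the force, the opening and the grip force at its end, in the units of the state.
- bot.read_state(): the state, without advancing time (a new reading comes with each control period).
- imaging.capture(name): name is "side" or "top"; returns a dict with "frame" (480x640x3 uint8, red, green, blue), "camera_matrix" (3x3 intrinsics, pixels), "R" (3x3) and "t" (3): a world point X has camera coordinates R X + t. Camera axes: x right, y down, z forward; pixel columns grow to the right and rows downward; lengths in m; the calibration is good to about 2 mm. A picture is of the moment at which its call begins. There is no depth.
- bot.hand_in(): hands the job in; it is judged then, once.
Trained networks look in the newest picture that a camera, given by its name, has taken for a name from the list of things; names that differ only in an ending like _2 or _b are one class to them, and where a whole thing is asked for, a point or a joint stands for the part that bears it (a point fixed in the world has none). Each returns a list of dicts, best first, with "confidence" (0 to 1); they miss things now and then, are a little off and sometimes report something else, mostly with a low value. They report only what shows in the picture. A call takes as long as a camera call. They do not tell look-alikes from the thing itself.
- finder.recognise(camera, name): "at" ([x, y, z] in m, in world coordinates, good to about 4 mm: the middle of the surface that is visible of it).
- finder.outline_of(camera, name): "pixels" (480x640 bool, what is visible of it).
The state is a dict: "time_s": time; "joint_positions": joint angles; "qvel": joint speeds; "tau": joint torques, N m; "position": TCP position; "tcp_rot": TCP orientation; "force": force on the tool from outside, world axes, zero at the start; "moment": the same for the moment, N m; "opening": opening from 0.0 (shut) to 1.0 (fully open); "grasp_force": force on a finger pad.
Only numpy, scipy, OpenCV 4.12 (cv2) and the standard library are available. Lean on these libraries where they do the work, as an engineer would, in place of code of your own. Each camera call takes 0.05 s, during which the arm holds its last target. There are 200 camera calls.

## Working session

There is one attempt and no reset: what is moved stays moved. The work goes in short steps, Python scripts to look and compute and a tool call to move; the robot and the scene stay as the last step left them, time stands still between calls to the robot, and variables do not carry over. Pictures are saved under pics/ and viewed, at most 14 in all, crops included, and the job is handed in when it is done.

Besides the shell and the picture viewer there is one more tool, called after "Request:" by a JSON object that holds its "name" and its "arguments", one argument or row to a line. play_rows: Moves the arm, as the interface text tells. Its arguments: {"type":"object","properties":{"motion":{"type":"array"},"fingers":{"type":"number"}},"required":["motion"]}

```bash
mkdir -p pics; python3 - <<'E'
from rig import bot, imaging, finder
import cv2,numpy as np
s=bot.read_state();print(s['time_s'],s['position'],np.round(s['tcp_rot'],3).tolist(),s['opening'])
for c in['top','side']:
    d=imaging.capture(c);cv2.imwrite(f'pics/{c}0.png',d['frame'][:,:,::-1]);np.savez(f'{c}.npz',**d)
    print(c,np.round(d['camera_matrix'],1).tolist(),np.round(d['R'],3).tolist(),np.round(d['t'],3).tolist())
    for n in['deep_rail','short_rail','deep_socket','short_socket','small_socket','organiser','lid_a']:
        for r in finder.recognise(c,n):
            p=np.array(r['at']);q=d['camera_matrix']@(d['R']@p+d['t']);print(c,n,np.round(p,3),round(r['confidence'],2),np.round(q[:2]/q[2]))
E
```

```text
0.0 [0.26960653 0.56307812 0.23856351] [[-0.902, 0.432, -0.001], [0.432, 0.902, -0.002], [0.0, -0.002, -1.0]] 0.9978729737888321
top [[502.4, 0.0, 325.9], [0.0, 502.4, 241.4], [0.0, 0.0, 1.0]] [[0.02, -1.0, 0.007], [-0.999, -0.02, -0.036], [0.036, -0.006, -0.999]] [-0.046, 0.419, 1.132]
top deep_rail [ 0.533 -0.329  0.01 ] 0.67 [455. 194.]
top short_rail [ 0.514 -0.016  0.01 ] 0.82 [317. 200.]
top deep_socket [ 0.52  -0.018  0.065] 0.59 [318. 194.]
top short_socket [ 0.388 -0.316  0.026] 0.7 [450. 258.]
top short_socket [ 0.543 -0.326  0.036] 0.57 [456. 188.]
top short_socket [ 0.251 -0.347  0.024] 0.43 [463. 320.]
top organiser [0.524 0.202 0.048] 0.85 [217. 191.]
top lid_a [0.523 0.271 0.054] 0.95 [185. 190.]
top lid_a [0.518 0.138 0.05 ] 0.78 [247. 194.]
top lid_a [0.522 0.208 0.048] 0.76 [215. 192.]
side [[461.7, 0.0, 310.3], [0.0, 461.7, 234.0], [0.0, 0.0, 1.0]] [[0.812, -0.584, -0.014], [-0.265, -0.346, -0.9], [0.521, 0.735, -0.435]] [-0.359, 0.166, 0.813]
side deep_rail [ 0.485 -0.342  0.028] 0.74 [445. 309.]
side short_rail [ 0.548 -0.022  0.01 ] 0.92 [353. 243.]
side deep_socket [ 0.517 -0.027  0.055] 0.9 [344. 229.]
side short_socket [ 0.381 -0.318  0.031] 0.85 [392. 323.]
side short_socket [ 0.247 -0.245  0.023] 0.65 [301. 335.]
side short_socket [ 0.247 -0.352  0.026] 0.62 [343. 371.]
side organiser [0.505 0.158 0.054] 0.83 [294. 206.]
side lid_a [0.519 0.203 0.049] 0.7 [289. 201.]
side lid_a [0.524 0.269 0.046] 0.61 [277. 195.]
side lid_a [0.517 0.134 0.048] 0.6 [303. 210.]
```

View pics/top0.png

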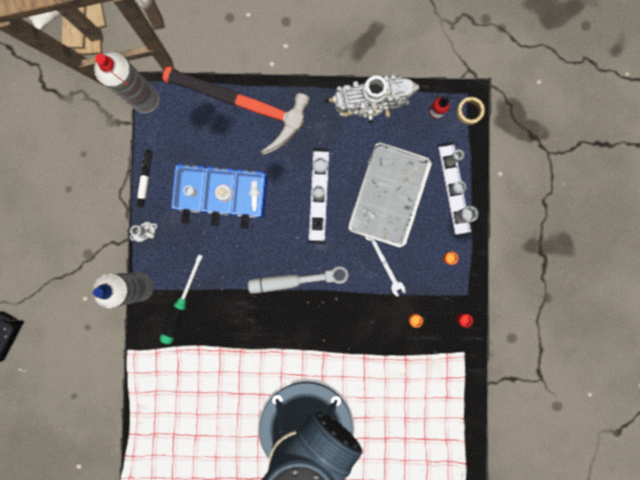

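View pics/side0.png

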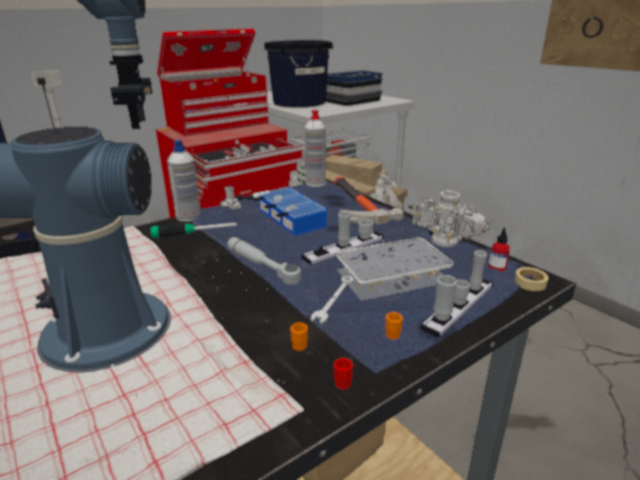

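```bash
python3 - <<'E'
import cv2,numpy as np
f=np.load('top.npz')['frame'][:,:,::-1]
c=lambda y0,y1,x0,x1,w,h:cv2.resize(f[y0:y1,x0:x1],(w,h),interpolation=cv2.INTER_CUBIC)
a=c(155,235,165,275,550,400)
b=c(145,245,300,340,240,600);d=c(140,240,430,480,300,600)  
g=np.load('side.npz')['frame'][:,:,::-1]
e=cv2.resize(g[170:370,240:500],(520,400))
o=np.zeros((600,800,3),np.uint8)
o[:300,:412]=cv2.resize(a,(412,300));o[300:600,:390]=cv2.resize(e,(390,300));o[:480,420:612]=cv2.resize(b,(192,480));o[:370,615:800]=cv2.resize(d,(185,370))
cv2.imwrite('pics/crop1.png',o)
E
```

```text
(no output)
```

View pics/crop1.png

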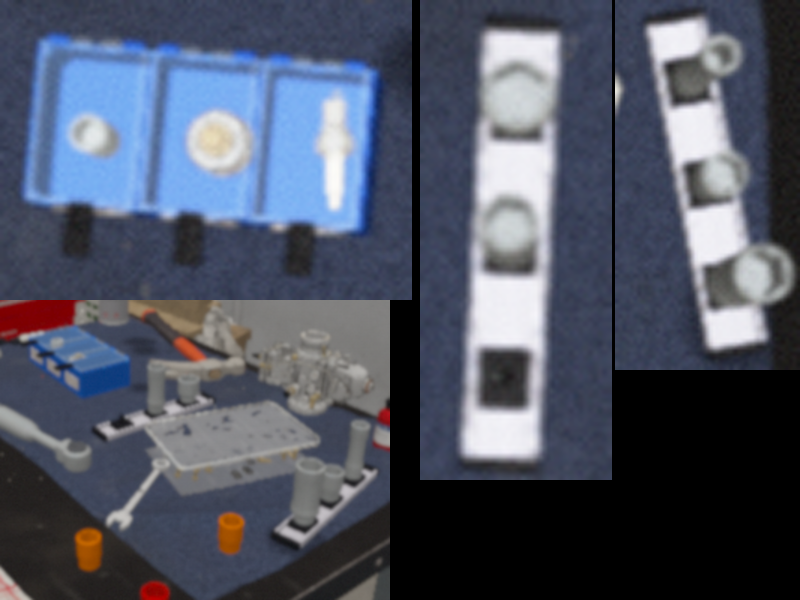

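```bash
cat > h.py <<'E'
import numpy as np,cv2
def ray(d,uv,z):
    K,R,t=d['camera_matrix'],d['R'],d['t']
    uv=np.atleast_2d(np.asarray(uv,float));r=(np.linalg.inv(K)@np.c_[uv,np.ones(len(uv))].T)
    c=-R.T@t;w=(R.T@r).T
    return c+w*((z-c[2])/w[:,2])[:,None]
def proj(d,p):
    q=d['camera_matrix']@(d['R']@np.asarray(p,float)+d['t']);return q[:2]/q[2]
def tri(d1,u1,d2,u2):
    P=lambda d:d['camera_matrix']@np.c_[d['R'],d['t']]
    X=cv2.triangulatePoints(P(d1),P(d2),np.float64(u1).reshape(2,1),np.float64(u2).reshape(2,1));return (X[:3]/X[3]).ravel()
def rect(d,mask,z):
    m=mask.astype(np.uint8);n,l,s,_=cv2.connectedComponentsWithStats(m)
    out=[]
    for c in cv2.findContours(m,cv2.RETR_EXTERNAL,cv2.CHAIN_APPROX_NONE)[0]:
        if len(c)<30: continue
        out.append(c[:,0,:])
    p=ray(d,np.vstack(out),z)[:,:2]*1000
    return cv2.minAreaRect(p.astype(np.float32))
E
python3 - <<'E'
from h import *
T=dict(np.load('top.npz'));S=dict(np.load('side.npz'))
for a,b in [((380,143),(397,238)),((432,157),(453,262)),((405,246),(350,282)),((349,232),(337,263))]:print('plate',tri(T,a,S,b).round(3))
f=T['frame'];hsv=cv2.cvtColor(f,cv2.COLOR_RGB2HSV)
def box(m,x0,x1,y0,y1):
    o=np.zeros(m.shape,bool);o[y0:y1,x0:x1]=m[y0:y1,x0:x1];return o
for th in(170,195,210):
    w=(f.min(2)>th)
    print(th,'short',rect(T,box(w,303,335,145,247),.012),'deep',rect(T,box(w,435,478,140,240),.012))
bl=(hsv[...,0]>95)&(hsv[...,0]<125)&(hsv[...,1]>120)&(hsv[...,2]>130)
print('org',rect(T,box(bl,165,275,155,230),.046))
dark=f.max(2)<60
for n,b,z in[('stud',(308,328,214,232),.012),('tongA',(178,193,207,226),.051),('tongB',(205,222,207,226),.051),('tongC',(236,252,211,231),.051)]:
    m=box(dark,*b);v,u=np.nonzero(m);print(n,m.sum(),ray(T,[[u.mean(),v.mean()]],z).round(4), rect(T,m,z) if m.sum()>30 else'')
E
```

```text
plate [ 0.617 -0.135  0.052]
plate [ 0.606 -0.265  0.047]
plate [ 0.403 -0.204  0.048]
plate [ 0.443 -0.09   0.021]
170 short ((523.7898559570312, -19.195533752441406), (34.78779983520508, 199.6458282470703), 88.18601989746094) deep ((545.05419921875, -328.5876770019531), (200.94593811035156, 37.30705261230469), 11.419276237487793)
195 short ((523.55712890625, -18.90996551513672), (33.072418212890625, 198.92477416992188), 88.19625091552734) deep ((544.4143676757812, -326.455810546875), (199.71957397460938, 32.165653228759766), 11.3639497756958)
210 short ((523.5018310546875, -18.9794921875), (31.704381942749023, 198.55575561523438), 88.2873306274414) deep ((544.4761962890625, -326.8006286621094), (198.89439392089844, 30.767358779907227), 11.252059936523438)
org ((527.1172485351562, 201.55615234375), (201.854248046875, 101.33830261230469), 85.70401763916016)
stud 72 [[ 0.4603 -0.0175  0.012 ]] ((459.8545227050781, -17.06460189819336), (20.3923397064209, 18.086322784423828), 1.1565394401550293)
tongA 89 [[0.4667 0.2698 0.051 ]] ((466.8424072265625, 269.95526123046875), (14.866921424865723, 28.449499130249023), 84.59069061279297)
tongB 89 [[0.4622 0.2053 0.051 ]] ((462.36846923828125, 206.0854949951172), (26.23307991027832, 15.256319999694824), 1.1727293729782104)
tongC 83 [[0.458  0.1408 0.051 ]] ((458.2181396484375, 140.5122833251953), (14.49766731262207, 27.84109115600586), 83.3697280883789)
```

```bash
cat >> h.py <<'E'
def go(p,ydeg):
    from rig import bot
    from scipy.spatial.transform import Rotation as Ro
    s=bot.read_state();R=np.array(s['tcp_rot']);a=np.radians(ydeg)
    y=np.array([np.cos(a),np.sin(a),0]);z=np.array([0,0,-1.]);
    if y@R[:,1]<0:y=-y
    G=np.c_[np.cross(y,z),y,z]
    print('row',(R.T@(np.array(p)-s['position'])).round(4),np.degrees(Ro.from_matrix(R.T@G).as_rotvec()).round(2))
E
python3 - <<'E'
from h import *
T=dict(np.load('top.npz'));S=dict(np.load('side.npz'))
print('bottles',tri(T,(100,291),S,(179,143)),tri(T,(103,62),S,(315,112)))
for n,u,z in[('short',(458.9,186.8),.05),('deep',(318.3,191.9),.087),('small',(189.6,190.5),.041)]:print(n,ray(T,[u],z))
go((.35,.31,.25),86);go((.4627,.2707,.12),86)
E
```

```text
bottles [0.31160078 0.38357832 0.20132236] [0.7366564  0.38206052 0.2256096 ]
short [[ 0.54418475 -0.32731715  0.05      ]]
deep [[ 0.5215604  -0.01936715  0.087     ]]
small [[0.52495882 0.264875   0.041     ]]
row [-0.1817 -0.1942 -0.0104] [  0.    0.  -21.6]
row [-0.3003 -0.1809  0.1196] [  0.    0.  -21.6]
```

Units first: shifts go in shares of 0.4 m and turns go in shares of 120 degrees. So -0.3 m / 0.4 = -0.75, -0.01 m / 0.4 = -0.025, -21.6 degrees / 120 = -0.18.

Request:
{"name": "play_rows", "arguments": {
  "motion": [
    [[-0.75,-0.4525,-0.025,0,0,-0.18],[-0.75,-0.4525,-0.025,0,0,-0.18],[-0.75,-0.4525,-0.025,0,0,-0.18],[-0.75,-0.4525,-0.025,0,0,-0.18],[-0.75,-0.4525,-0.025,0,0,-0.18],[-0.75,-0.4525,-0.025,0,0,-0.18],[-0.75,-0.4525,-0.025,0,0,-0.18],[-0.75,-0.4525,-0.025,0,0,-0.18]]
  ],
  "fingers": 0.045
}}

```text
time_s: 1.47
position: [0.4502, 0.2889, 0.2492]
tcp_rot: [[-0.998, 0.07, 0.001], [0.07, 0.998, 0.0], [-0.001, 0.0, -1.0]]
force: [0.2, 0.7, 0.0]
opening: 0.54
grasp_force: 0.0
```

```bash
python3 -c "
from h import *
go((.4627,.2707,.11),86);go((.4627,.2707,.0575),86)
from rig import bot;s=bot.read_state();print(s['position'],s['force'],s['opening'])"
```

```text
row [-0.0136 -0.0173  0.1392] [0.02 0.03 0.01]
row [-0.0136 -0.0173  0.1917] [0.02 0.03 0.01]
[0.4502278  0.28885368 0.24922308] [0.24206949 0.68743742 0.02813004] 0.5399945905411339
```

Scaled: 0.139 m / 0.4 = 0.3475, 0.11 m / 0.4 = 0.275.

Request:
{"name": "play_rows", "arguments": {
  "motion": [
    [[-0.035,-0.0425,0.075,0,0,0],[-0.035,-0.0425,0.175,0,0,0],[-0.035,-0.0425,0.275,0,0,0],[-0.035,-0.0425,0.3475,0,0,0],[-0.035,-0.0425,0.3475,0,0,0],[-0.035,-0.0425,0.3475,0,0,0],[-0.035,-0.0425,0.3475,0,0,0]]
  ]
}}

```text
time_s: 2.05
position: [0.4633, 0.2732, 0.1112]
tcp_rot: [[-0.998, 0.07, 0.002], [0.07, 0.998, 0.001], [-0.002, 0.001, -1.0]]
force: [0.6, -0.9, 0.7]
opening: 0.514
grasp_force: 0.0
```

```bash
python3 - <<'E'
from h import *
go((.4627,.2707,.0575),86)
from rig import imaging
T=imaging.capture('top');S=imaging.capture('side')
o=np.zeros((560,800,3),np.uint8)
o[:,:400]=cv2.resize(T['frame'][140:252,150:230],(400,560))[:,:,::-1]
o[:,400:]=cv2.resize(S['frame'][130:242,240:320],(400,560))[:,:,::-1]
cv2.imwrite('pics/tong.png',o)
E
```

```text
row [ 0.0006 -0.0026  0.0537] [0.06 0.14 0.01]
```

View pics/tong.png

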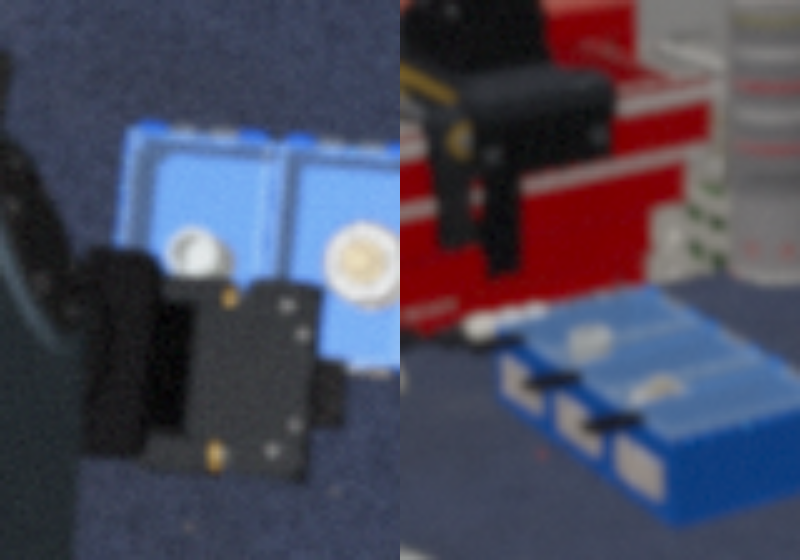

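Scaled: 0.0537 m / 0.4 = 0.1343, 0.04 m / 0.4 = 0.1.

Request:
{"name": "play_rows", "arguments": {
  "motion": [
    [[0,-0.0025,0.05,0,0,0],[0,-0.005,0.1,0,0,0],[0,-0.005,0.1343,0,0,0],[0,-0.005,0.1343,0,0,0],[0,-0.005,0.1343,0,0,0]]
  ]
}}

```text
time_s: 2.57
position: [0.4627, 0.2711, 0.0574]
tcp_rot: [[-0.998, 0.069, 0.002], [0.069, 0.998, 0.001], [-0.002, 0.001, -1.0]]
force: [-0.7, 1.0, 0.4]
opening: 0.514
grasp_force: 0.0
```

Request:
{"name": "play_rows", "arguments": {
  "motion": [
    [[0,0,0,0,0,0],[0,0,0,0,0,0],[0,0,0,0,0,0],[0,0,0,0,0,0],[0,0,0,0,0,0],[0,0,0,0,0,0],[0,0,0,0,0,0]]
  ],
  "fingers": 0.0
}}

```text
time_s: 3.15
position: [0.4623, 0.2714, 0.0565]
tcp_rot: [[-0.998, 0.07, 0.001], [0.07, 0.998, 0.001], [-0.001, 0.001, -1.0]]
force: [-0.1, 4.3, 2.8]
opening: 0.176
grasp_force: 30.0
```

Scaled: -0.1193 m / 0.4 = -0.2983, -0.112 m / 0.4 = -0.28.

Request:
{"name": "play_rows", "arguments": {
  "motion": [
    [[-0.0068,0,-0.0565,0,0,0],[-0.0245,0,-0.1105,0,0,0],[-0.0525,0,-0.16,0,0,0],[-0.09,0,-0.203,0,0,0],[-0.1353,0,-0.2375,0,0,0],[-0.1865,0,-0.2625,0,0,0],[-0.2415,0,-0.2765,0,0,0],[-0.2983,0,-0.28,0,0,0]]
  ]
}}

```text
time_s: 3.82
position: [0.5806, 0.2632, 0.1693]
tcp_rot: [[-0.998, 0.07, -0.002], [0.07, 0.998, 0.001], [0.002, 0.001, -1.0]]
force: [-1.3, 3.4, -3.5]
opening: 0.175
grasp_force: 30.0
```

Scaled: -0.0872 m / 0.4 = -0.218, -0.0802 m / 0.4 = -0.2005.

Request:
{"name": "play_rows", "arguments": {
  "motion": [
    [[-0.0563,0,0.0088,0,0,0],[-0.1098,0,0.0278,0,0,0],[-0.1585,0,0.0575,0,0,0],[-0.2005,0,0.0963,0,0,0],[-0.218,0,0.1185,0,0,0],[-0.218,0,0.1185,0,0,0],[-0.218,0,0.1185,0,0,0]]
  ]
}}

```text
time_s: 4.4
position: [0.6709, 0.2569, 0.1212]
tcp_rot: [[-0.998, 0.07, 0.006], [0.07, 0.998, 0.002], [-0.006, 0.002, -1.0]]
force: [4.2, 1.8, 3.1]
opening: 0.173
grasp_force: 30.0
```

```bash
python3 - <<'E'
from h import *
from rig import imaging,bot
T=imaging.capture('top');S=imaging.capture('side')
o=np.zeros((560,800,3),np.uint8)
o[:,:400]=cv2.resize(T['frame'][120:232,150:230],(400,560))[:,:,::-1]
o[:,400:]=cv2.resize(S['frame'][100:240,230:330],(400,560))[:,:,::-1]
cv2.imwrite('pics/open.png',o)
E
```

```text
(no output)
```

View pics/open.png

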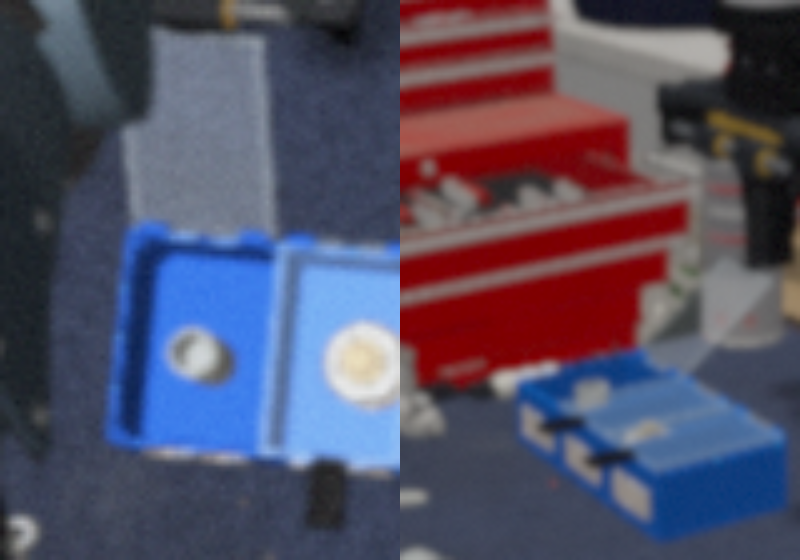

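Scaled: -0.11 m / 0.4 = -0.275, -0.09 m / 0.4 = -0.225.

Request:
{"name": "play_rows", "arguments": {
  "motion": [
    [[0,0,0,0,0,0],[0,0,0,0,0,0],[0,0,0,0,0,0],[0,0,-0.05,0,0,0],[0,0,-0.125,0,0,0],[0.1,0,-0.225,0,0,0],[0.2,0,-0.275,0,0,0],[0.2,0,-0.275,0,0,0]]
  ],
  "fingers": 0.04
}}

```text
time_s: 5.17
position: [0.5842, 0.2618, 0.2332]
tcp_rot: [[-0.998, 0.069, -0.002], [0.069, 0.998, -0.0], [0.002, -0.001, -1.0]]
force: [-0.1, -0.4, -1.2]
opening: 0.46
grasp_force: 0.0
```

```bash
python3 -c "
from h import *
from rig import bot
go((.525,.2649,.22),-3.9);go((.525,.2649,.036),176.1);s=bot.read_state();print(np.round(s['joint_positions'],1))"
```

```text
row [ 0.0593 -0.001   0.0133] [-1.300e-01 -8.000e-02  8.994e+01]
row [ 0.0589 -0.0009  0.1973] [-1.300e-01 -8.000e-02  8.994e+01]
[ 14.2  31.9  80.    0.   68.2 -71.9]
```

Scaled: 0.059 m / 0.4 = 0.1475, -0.001 m / 0.4 = -0.0025, 56 degrees / 120 = 0.4667.

Request:
{"name": "play_rows", "arguments": {
  "motion": [
    [[0.1475,-0.0025,0.0325,0,0,0.0583],[0.1475,-0.0025,0.0325,0,0,0.1167],[0.1475,-0.0025,0.0325,0,0,0.175],[0.1475,-0.0025,0.0325,0,0,0.2333],[0.1475,-0.0025,0.0325,0,0,0.2917],[0.1475,-0.0025,0.0325,0,0,0.35],[0.1475,-0.0025,0.0325,0,0,0.4083],[0.1475,-0.0025,0.0325,0,0,0.4667]]
  ]
}}

```text
time_s: 5.83
position: [0.5277, 0.2642, 0.217]
tcp_rot: [[-0.495, 0.869, -0.003], [0.869, 0.495, -0.002], [0.0, -0.004, -1.0]]
force: [-0.1, -1.3, -0.1]
opening: 0.459
grasp_force: 0.0
```

Scaled: 34 degrees / 120 = 0.2833.

Request:
{"name": "play_rows", "arguments": {
  "motion": [
    [[0,0,0,0,0,0.0583],[0,0,0,0,0,0.1167],[0,0,0,0,0,0.175],[0,0,0,0,0,0.2333],[0,0,0,0,0,0.2833],[0,0,0,0,0,0.2833],[0,0,0,0,0,0.2833]]
  ]
}}

```text
time_s: 6.42
position: [0.5282, 0.2644, 0.2172]
tcp_rot: [[0.067, 0.998, -0.002], [0.998, -0.067, -0.001], [-0.001, -0.002, -1.0]]
force: [0.2, 0.7, 0.2]
opening: 0.461
grasp_force: 0.0
```

```bash
python3 -c "
from h import *
from rig import bot,imaging
go((.525,.2649,.1),176.1);go((.525,.2649,.036),176.1)
S=imaging.capture('side');cv2.imwrite('pics/lid.png',cv2.resize(S['frame'][100:240,210:350],(600,600))[:,:,::-1])"
```

```text
row [ 0.0004 -0.003   0.1172] [-0.13  0.07  0.06]
row [ 0.0005 -0.0028  0.1812] [-0.13  0.07  0.06]
```

View pics/lid.png

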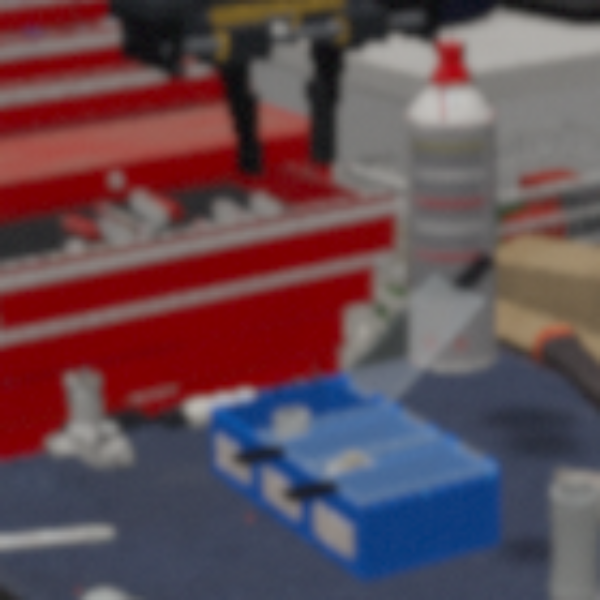

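```bash
python3 -c "
from h import *
S=dict(np.load('side.npz'))
for th in (2.3,2.4,2.5,2.6):
  x=.047-.109*np.cos(th);z=.0465+.109*np.sin(th);print(th,proj(S,(.5295+x*.9976,.266-x*.07,z)))"
```

```text
2.3 [316.030207   158.52354803]
2.4 [318.39626416 160.72929005]
2.5 [320.49821769 163.21231602]
2.6 [322.31984202 165.94413895]
```

Scaled: 0.13 m / 0.4 = 0.325, 0.115 m / 0.4 = 0.2875.

Request:
{"name": "play_rows", "arguments": {
  "motion": [
    [[0,-0.0075,0.1,0,0,0],[0,-0.0075,0.2,0,0,0],[0,-0.0075,0.2875,0,0,0],[0,-0.0075,0.325,0,0,0],[0,-0.0075,0.325,0,0,0],[0,-0.0075,0.325,0,0,0]]
  ]
}}

```text
time_s: 6.97
position: [0.5257, 0.2649, 0.087]
tcp_rot: [[0.069, 0.998, -0.002], [0.998, -0.069, -0.001], [-0.001, -0.002, -1.0]]
force: [0.6, -0.5, 0.1]
opening: 0.458
grasp_force: 0.0
```

Scaled: 0.051 m / 0.4 = 0.1275, -0.001 m / 0.4 = -0.0025.

Request:
{"name": "play_rows", "arguments": {
  "motion": [
    [[0,-0.0025,0.0625,0,0,0],[0,-0.0025,0.1125,0,0,0],[0,-0.0025,0.1275,0,0,0],[0,-0.0025,0.1275,0,0,0],[0,-0.0025,0.1275,0,0,0]]
  ]
}}

```text
time_s: 7.38
position: [0.5264, 0.2655, 0.0382]
tcp_rot: [[0.069, 0.998, 0.002], [0.998, -0.069, 0.001], [0.001, 0.002, -1.0]]
force: [-0.0, -0.4, 0.6]
opening: 0.458
grasp_force: 0.0
```

Request:
{"name": "play_rows", "arguments": {
  "motion": [
    [[0,0,0,0,0,0],[0,0,0,0,0,0],[0,0,0,0,0,0],[0,0,0,0,0,0],[0,0,0,0,0,0],[0,0,0,0,0,0]]
  ],
  "fingers": 0.0
}}

```text
time_s: 7.88
position: [0.5258, 0.2654, 0.0376]
tcp_rot: [[0.07, 0.998, 0.001], [0.998, -0.07, 0.0], [0.0, 0.001, -1.0]]
force: [-1.2, -1.2, 7.0]
opening: 0.246
grasp_force: 30.0
```

Scaled: -0.14 m / 0.4 = -0.35, -0.1 m / 0.4 = -0.25.

Request:
{"name": "play_rows", "arguments": {
  "motion": [
    [[0,0,-0.05,0,0,0],[0,0,-0.15,0,0,0],[0,0,-0.25,0,0,0],[0,0,-0.35,0,0,0],[0,0,-0.35,0,0,0]]
  ]
}}

```text
time_s: 8.3
position: [0.53, 0.2668, 0.1844]
tcp_rot: [[0.069, 0.997, 0.015], [0.998, -0.07, 0.004], [0.005, 0.014, -1.0]]
force: [1.1, -0.3, -0.5]
opening: 0.243
grasp_force: 30.0
```

```bash
python3 -c "
from h import *
go((.46,-.0173,.177),178.2);go((.46,-.0173,.06),178.2)"
```

```text
row [-0.2883 -0.0502  0.0052] [ 0.83 -0.29 -2.18]
row [-0.2889 -0.0519  0.1222] [ 0.83 -0.29 -2.18]
```

Scaled: -0.288 m / 0.4 = -0.72, -0.05 m / 0.4 = -0.125, -2 degrees / 120 = -0.0167.

Request:
{"name": "play_rows", "arguments": {
  "motion": [
    [[-0.72,-0.125,0.005,0,0,-0.0167],[-0.72,-0.125,0.005,0,0,-0.0167],[-0.72,-0.125,0.005,0,0,-0.0167],[-0.72,-0.125,0.005,0,0,-0.0167],[-0.72,-0.125,0.005,0,0,-0.0167],[-0.72,-0.125,0.005,0,0,-0.0167],[-0.72,-0.125,0.005,0,0,-0.0167],[-0.72,-0.125,0.005,0,0,-0.0167]]
  ]
}}

```text
time_s: 8.97
position: [0.454, -0.0247, 0.1743]
tcp_rot: [[0.042, 0.999, -0.001], [0.999, -0.042, -0.002], [-0.002, -0.001, -1.0]]
force: [0.4, 0.4, -1.2]
opening: 0.244
grasp_force: 30.0
```

Scaled: 0.1 m / 0.4 = 0.25, 0.08 m / 0.4 = 0.2.

Request:
{"name": "play_rows", "arguments": {
  "motion": [
    [[0,0,0.1,0,0,0],[0,0,0.2,0,0,0],[0,0,0.25,0,0,0],[0,0,0.25,0,0,0],[0,0,0.25,0,0,0]]
  ]
}}

```text
time_s: 9.38
position: [0.4545, -0.0181, 0.0738]
tcp_rot: [[0.035, 0.999, -0.003], [0.999, -0.035, 0.001], [0.001, -0.003, -1.0]]
force: [-0.1, -0.4, -0.9]
opening: 0.243
grasp_force: 30.0
```

```bash
python3 -c "
from h import *
go((.46,-.0173,.0466),178.2)"
```

```text
row [0.001  0.0056 0.0271] [-0.2  -0.05 -0.2 ]
```

Scaled: 0.01 m / 0.4 = 0.025, 0.003 m / 0.4 = 0.0075.

Request:
{"name": "play_rows", "arguments": {
  "motion": [
    [[0.0025,0.0138,0.0075,0,0,0],[0.0025,0.0138,0.015,0,0,0],[0.0025,0.0138,0.025,0,0,0],[0.0025,0.0138,0.025,0,0,0],[0.0025,0.0138,0.025,0,0,0]]
  ]
}}

```text
time_s: 9.8
position: [0.461, -0.0177, 0.0652]
tcp_rot: [[0.035, 0.999, 0.001], [0.999, -0.035, -0.0], [-0.0, 0.001, -1.0]]
force: [-0.4, 0.2, -1.1]
opening: 0.244
grasp_force: 30.0
```

Scaled: 0.016 m / 0.4 = 0.04, 0.012 m / 0.4 = 0.03.

Request:
{"name": "play_rows", "arguments": {
  "motion": [
    [[0,0,0.01,0,0,0],[0,0,0.02,0,0,0],[0,0,0.03,0,0,0],[0,0,0.04,0,0,0],[0,0,0.04,0,0,0],[0,0,0.04,0,0,0]]
  ]
}}

```text
time_s: 10.3
position: [0.4605, -0.0177, 0.0483]
tcp_rot: [[0.035, 0.999, -0.001], [0.999, -0.035, 0.0], [0.0, -0.001, -1.0]]
force: [0.4, -0.3, -0.7]
opening: 0.24
grasp_force: 30.0
```

Scaled: 0.0015 m / 0.4 = 0.0038.

Request:
{"name": "play_rows", "arguments": {
  "motion": [
    [[0,0,0.0038,0,0,0],[0,0,0.0038,0,0,0]]
  ]
}}

```text
time_s: 10.47
position: [0.4608, -0.0178, 0.0471]
tcp_rot: [[0.035, 0.999, -0.0], [0.999, -0.035, 0.0], [0.0, -0.0, -1.0]]
force: [0.1, 0.4, -0.9]
opening: 0.243
grasp_force: 30.0
```

Scaled: -0.13 m / 0.4 = -0.325, -0.11 m / 0.4 = -0.275.

Request:
{"name": "play_rows", "arguments": {
  "motion": [
    [[0,0,0,0,0,0],[0,0,0,0,0,0],[0,0,0,0,0,0],[0,0,-0.075,0,0,0],[0,0,-0.175,0,0,0],[0,0,-0.275,0,0,0],[0,0,-0.325,0,0,0],[0,0,-0.325,0,0,0]]
  ],
  "fingers": 0.04
}}

```text
time_s: 11.13
position: [0.4638, -0.0184, 0.1817]
tcp_rot: [[0.035, 0.999, 0.01], [0.999, -0.035, -0.003], [-0.003, 0.01, -1.0]]
force: [0.9, 0.1, 0.3]
opening: 0.458
grasp_force: 0.0
```

```bash
python3 -c "
from h import *
go((.5,.14,.2),86);go((.663,.2567,.22),86);go((.667,.2569,.1212),86)
from rig import bot;print(bot.read_state()['joint_positions'])"
```

```text
row [ 0.1596  0.0309 -0.0184] [  0.36   0.57 -87.98]
row [ 0.2818  0.19   -0.037 ] [  0.36   0.57 -87.98]
row [0.2824 0.193  0.0618] [  0.36   0.57 -87.98]
[-1.61160865e+01  2.30344502e+01  1.08503512e+02  3.46348687e-03
  4.78565186e+01 -1.41357316e+01]
```

Scaled: 0.16 m / 0.4 = 0.4, 0.14 m / 0.4 = 0.35, -56 degrees / 120 = -0.4667.

Request:
{"name": "play_rows", "arguments": {
  "motion": [
    [[0.05,0.01,-0.075,0,0,-0.0583],[0.1,0.02,-0.1,0,0,-0.1167],[0.15,0.03,-0.1,0,0,-0.175],[0.2,0.04,-0.1,0,0,-0.2333],[0.25,0.05,-0.1,0,0,-0.2917],[0.3,0.0575,-0.1,0,0,-0.35],[0.35,0.0675,-0.1,0,0,-0.4083],[0.4,0.0775,-0.1,0,0,-0.4667]]
  ]
}}

```text
time_s: 11.8
position: [0.4967, 0.142, 0.2162]
tcp_rot: [[-0.813, 0.583, -0.002], [0.583, 0.813, -0.0], [0.002, -0.001, -1.0]]
force: [0.3, -0.8, 0.8]
opening: 0.463
grasp_force: 0.0
```

Scaled: -32 degrees / 120 = -0.2667.

Request:
{"name": "play_rows", "arguments": {
  "motion": [
    [[0,0,0,0,0,-0.0583],[0,0,0,0,0,-0.1167],[0,0,0,0,0,-0.175],[0,0,0,0,0,-0.2333],[0,0,0,0,0,-0.2667],[0,0,0,0,0,-0.2667],[0,0,0,0,0,-0.2667]]
  ]
}}

```text
time_s: 12.38
position: [0.4969, 0.141, 0.2164]
tcp_rot: [[-0.997, 0.072, -0.002], [0.072, 0.997, -0.0], [0.002, -0.0, -1.0]]
force: [0.9, 0.5, 0.4]
opening: 0.463
grasp_force: 0.0
```

```bash
python3 -c "
from h import *
go((.667,.2572,.22),86);go((.667,.2572,.1212),86)"
```

```text
row [-0.1614  0.1281 -0.0039] [-0.01 -0.1  -0.11]
row [-0.1615  0.1281  0.0949] [-0.01 -0.1  -0.11]
```

Request:
{"name": "play_rows", "arguments": {
  "motion": [
    [[-0.4075,0.32,-0.01,0,0,0],[-0.4075,0.32,-0.01,0,0,0],[-0.4075,0.32,-0.01,0,0,0],[-0.4075,0.32,-0.01,0,0,0],[-0.4075,0.32,-0.01,0,0,0],[-0.4075,0.32,-0.01,0,0,0],[-0.4075,0.32,-0.01,0,0,0],[-0.4075,0.32,-0.01,0,0,0]]
  ]
}}

```text
time_s: 13.05
position: [0.6676, 0.257, 0.2198]
tcp_rot: [[-0.998, 0.07, -0.003], [0.07, 0.998, -0.001], [0.003, -0.001, -1.0]]
force: [-0.1, -0.2, -0.4]
opening: 0.459
grasp_force: 0.0
```

```bash
python3 -c "
from h import *
go((.668,.2572,.1215),86)"
```

```text
row [-0.0007  0.0003  0.0983] [-0.07 -0.19 -0.04]
```

Scaled: 0.098 m / 0.4 = 0.245, 0.04 m / 0.4 = 0.1.

Request:
{"name": "play_rows", "arguments": {
  "motion": [
    [[-0.0025,0,0.1,0,0,0],[-0.0025,0,0.2,0,0,0],[-0.0025,0,0.245,0,0,0],[-0.0025,0,0.245,0,0,0],[-0.0025,0,0.245,0,0,0]]
  ]
}}

```text
time_s: 13.47
position: [0.6682, 0.2563, 0.1226]
tcp_rot: [[-0.997, 0.071, -0.004], [0.071, 0.997, -0.001], [0.003, -0.001, -1.0]]
force: [0.3, 0.5, 0.5]
opening: 0.463
grasp_force: 0.0
```

Request:
{"name": "play_rows", "arguments": {
  "motion": [
    [[0,0,0,0,0,0],[0,0,0,0,0,0],[0,0,0,0,0,0],[0,0,0,0,0,0],[0,0,0,0,0,0],[0,0,0,0,0,0]]
  ],
  "fingers": 0.0
}}

```text
time_s: 13.97
position: [0.6709, 0.2572, 0.1244]
tcp_rot: [[-0.998, 0.07, 0.003], [0.07, 0.998, -0.0], [-0.003, 0.0, -1.0]]
force: [0.4, -0.8, 1.6]
opening: 0.175
grasp_force: 30.0
```

Scaled: 0.1618 m / 0.4 = 0.4045, 0.1424 m / 0.4 = 0.356.

Request:
{"name": "play_rows", "arguments": {
  "motion": [
    [[0.0375,0,-0.0428,0,0,0],[0.083,0,-0.077,0,0,0],[0.1343,0,-0.1015,0,0,0],[0.1895,0,-0.1155,0,0,0],[0.2465,0,-0.118,0,0,0],[0.3028,0,-0.1095,0,0,0],[0.356,0,-0.0898,0,0,0],[0.4045,0,-0.0598,0,0,0]]
  ]
}}

```text
time_s: 14.63
position: [0.5088, 0.2685, 0.1494]
tcp_rot: [[-0.998, 0.069, 0.005], [0.069, 0.998, 0.0], [-0.004, 0.0, -1.0]]
force: [0.9, -1.8, 1.5]
opening: 0.177
grasp_force: 30.0
```

Scaled: 0.0885 m / 0.4 = 0.2213, 0.0715 m / 0.4 = 0.1788.

Request:
{"name": "play_rows", "arguments": {
  "motion": [
    [[0.0415,0,0.039,0,0,0],[0.0743,0,0.085,0,0,0],[0.0975,0,0.1373,0,0,0],[0.1078,0,0.1788,0,0,0],[0.1118,0,0.2213,0,0,0],[0.1118,0,0.2213,0,0,0],[0.1118,0,0.2213,0,0,0]]
  ]
}}

```text
time_s: 15.22
position: [0.4619, 0.2717, 0.0582]
tcp_rot: [[-0.998, 0.07, -0.005], [0.07, 0.998, -0.001], [0.005, -0.001, -1.0]]
force: [-3.6, 1.0, 0.7]
opening: 0.18
grasp_force: 30.0
```

Scaled: 0.003 m / 0.4 = 0.0075.

Request:
{"name": "play_rows", "arguments": {
  "motion": [
    [[0,0,0.0075,0,0,0],[0,0,0.0075,0,0,0],[0,0,0.0075,0,0,0]]
  ]
}}

```text
time_s: 15.47
position: [0.4619, 0.2717, 0.0568]
tcp_rot: [[-0.998, 0.07, -0.004], [0.07, 0.998, -0.0], [0.004, -0.001, -1.0]]
force: [-6.6, 1.0, 11.3]
opening: 0.179
grasp_force: 30.0
```

Request:
{"name": "play_rows", "arguments": {
  "motion": [
    [[0,0,0,0,0,0],[0,0,0,0,0,0],[0,0,0,0,0,0],[0,0,-0.075,0,0,0],[0,0,-0.175,0,0,0],[0,0,-0.275,0,0,0],[0,0,-0.375,0,0,0],[0,0,-0.375,0,0,0]]
  ],
  "fingers": 0.045
}}

```text
time_s: 16.13
position: [0.4693, 0.2734, 0.2133]
tcp_rot: [[-0.997, 0.07, 0.016], [0.07, 0.998, 0.005], [-0.016, 0.006, -1.0]]
force: [1.5, -0.2, 0.0]
opening: 0.513
grasp_force: 0.0
```

```bash
python3 - <<'E'
from h import *
from rig import imaging,bot
go((.523,-.019,.2),88.2)
T=imaging.capture('top');S=imaging.capture('side')
o=np.zeros((400,800,3),np.uint8)
o[:,:400]=cv2.resize(T['frame'][140:250,240:350],(400,400))[:,:,::-1]
o[:,400:]=cv2.resize(S['frame'][170:290,260:380],(400,400))[:,:,::-1]
cv2.imwrite('pics/chk.png',o);np.savez('top2.npz',**T)
E
```

```text
row [-0.0738 -0.2881  0.0126] [ 0.35  0.91 -2.2 ]
```

View pics/chk.png

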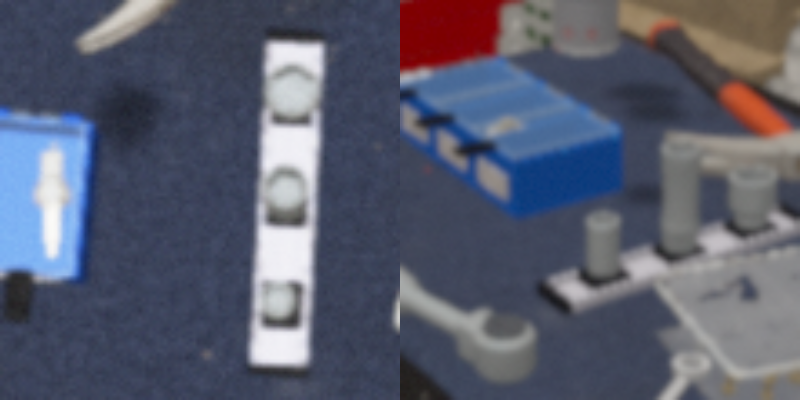

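Scaled: -0.287 m / 0.4 = -0.7175, -0.067 m / 0.4 = -0.1675, -2 degrees / 120 = -0.0167.

Request:
{"name": "play_rows", "arguments": {
  "motion": [
    [[-0.1675,-0.7175,0,0,0,-0.0167],[-0.1675,-0.7175,0,0,0,-0.0167],[-0.1675,-0.7175,0,0,0,-0.0167],[-0.1675,-0.7175,0,0,0,-0.0167],[-0.1675,-0.7175,0,0,0,-0.0167],[-0.1675,-0.7175,0,0,0,-0.0167],[-0.1675,-0.7175,0,0,0,-0.0167],[-0.1675,-0.7175,0,0,0,-0.0167]]
  ]
}}

```text
time_s: 16.9
position: [0.5124, -0.0261, 0.2041]
tcp_rot: [[-0.999, 0.041, 0.0], [0.041, 0.999, -0.003], [-0.0, -0.003, -1.0]]
force: [-0.3, -0.7, 0.1]
opening: 0.519
grasp_force: 0.0
```

Scaled: 0.08 m / 0.4 = 0.2, 0.04 m / 0.4 = 0.1.

Request:
{"name": "play_rows", "arguments": {
  "motion": [
    [[0,0,0.1,0,0,0],[0,0,0.2,0,0,0],[0,0,0.2,0,0,0],[0,0,0.2,0,0,0],[0,0,0.2,0,0,0]]
  ]
}}

```text
time_s: 17.32
position: [0.511, -0.019, 0.126]
tcp_rot: [[-0.999, 0.034, -0.0], [0.034, 0.999, 0.0], [0.0, 0.0, -1.0]]
force: [1.3, -0.1, 0.9]
opening: 0.517
grasp_force: 0.0
```

```bash
python3 -c "
from h import *
go((.523,-.019,.062),88.2)"
```

```text
row [-0.0121  0.0004  0.064 ] [ 0.   -0.02 -0.17]
```

Scaled: 0.064 m / 0.4 = 0.16, 0.05 m / 0.4 = 0.125.

Request:
{"name": "play_rows", "arguments": {
  "motion": [
    [[-0.03,0,0,0,0,0],[-0.03,0,0.025,0,0,0],[-0.03,0,0.075,0,0,0],[-0.03,0,0.125,0,0,0],[-0.03,0,0.16,0,0,0],[-0.03,0,0.16,0,0,0],[-0.03,0,0.16,0,0,0]]
  ]
}}

```text
time_s: 17.9
position: [0.523, -0.0195, 0.0625]
tcp_rot: [[-0.999, 0.034, 0.001], [0.034, 0.999, -0.0], [-0.001, -0.0, -1.0]]
force: [-0.4, 0.2, -0.1]
opening: 0.518
grasp_force: 0.0
```

Request:
{"name": "play_rows", "arguments": {
  "motion": [
    [[0,0,0,0,0,0],[0,0,0,0,0,0],[0,0,0,0,0,0],[0,0,0,0,0,0],[0,0,0,0,0,0]]
  ],
  "fingers": 0.0
}}

```text
time_s: 18.32
position: [0.5234, -0.0197, 0.0626]
tcp_rot: [[-0.999, 0.035, 0.002], [0.035, 0.999, -0.0], [-0.002, -0.0, -1.0]]
force: [-0.2, 1.3, 5.7]
opening: 0.3
grasp_force: 30.0
```

Scaled: -0.07 m / 0.4 = -0.175, -0.06 m / 0.4 = -0.15.

Request:
{"name": "play_rows", "arguments": {
  "motion": [
    [[0,0,-0.025,0,0,0],[0,0,-0.075,0,0,0],[0,0,-0.15,0,0,0],[0,0,-0.175,0,0,0],[0,0,-0.175,0,0,0]]
  ]
}}

```text
time_s: 18.73
position: [0.5246, -0.0202, 0.1343]
tcp_rot: [[-0.999, 0.035, 0.006], [0.035, 0.999, -0.002], [-0.006, -0.001, -1.0]]
force: [1.4, -0.1, -2.2]
opening: 0.302
grasp_force: 30.0
```

```bash
python3 -c "
from h import *
go((.50,.065,.13),88.2)"
```

```text
row [0.0275 0.0843 0.004 ] [-0.08  0.35 -0.19]
```

Scaled: 0.075 m / 0.4 = 0.1875, 0.05 m / 0.4 = 0.125.

Request:
{"name": "play_rows", "arguments": {
  "motion": [
    [[0.025,0.0875,0,0,0,0],[0.075,0.1675,0,0,0,0],[0.075,0.1675,0.05,0,0,0],[0.075,0.1675,0.125,0,0,0],[0.075,0.1675,0.1875,0,0,0],[0.075,0.1675,0.1875,0,0,0],[0.075,0.1675,0.1875,0,0,0]]
  ]
}}

```text
time_s: 19.32
position: [0.4933, 0.0485, 0.055]
tcp_rot: [[-0.999, 0.035, -0.005], [0.035, 0.999, 0.001], [0.005, 0.0, -1.0]]
force: [0.2, 0.5, -1.7]
opening: 0.303
grasp_force: 30.0
```

```bash
python3 -c "
from h import *
go((.50,.048,.051),88.2)"
```

```text
row [-0.0067 -0.0003  0.004 ] [ 0.03 -0.31 -0.2 ]
```

Scaled: 0.004 m / 0.4 = 0.01, 0.002 m / 0.4 = 0.005.

Request:
{"name": "play_rows", "arguments": {
  "motion": [
    [[0,0,0.005,0,0,0],[0,0,0.01,0,0,0],[0,0,0.01,0,0,0],[0,0,0.01,0,0,0]]
  ]
}}

```text
time_s: 19.65
position: [0.4957, 0.0481, 0.0536]
tcp_rot: [[-0.999, 0.035, 0.002], [0.035, 0.999, -0.0], [-0.002, -0.0, -1.0]]
force: [-0.5, -0.6, -1.2]
opening: 0.305
grasp_force: 30.0
```

Scaled: -0.12 m / 0.4 = -0.3, -0.1 m / 0.4 = -0.25.

Request:
{"name": "play_rows", "arguments": {
  "motion": [
    [[0,0,0,0,0,0],[0,0,0,0,0,0],[0,0,0,0,0,0],[0,0,-0.05,0,0,0],[0,0,-0.15,0,0,0],[0,0,-0.25,0,0,0],[0,0,-0.3,0,0,0],[0,0,-0.3,0,0,0]]
  ],
  "fingers": 0.045
}}

```text
time_s: 20.32
position: [0.4983, 0.048, 0.1775]
tcp_rot: [[-0.999, 0.035, 0.011], [0.035, 0.999, -0.001], [-0.011, -0.001, -1.0]]
force: [-0.0, -0.1, -0.7]
opening: 0.514
grasp_force: 0.0
```

```bash
python3 -c "
from h import *
go((.5443,-.327,.17),101.3);go((.5443,-.327,.11),101.3)
from rig import bot;print(bot.read_state()['joint_positions'])"
```

```text
row [-0.0588 -0.3732  0.0085] [ -0.13   0.62 -13.28]
row [-0.0582 -0.3732  0.0685] [ -0.13   0.62 -13.28]
[-7.30212395e+00  2.58040240e+01  1.03798166e+02 -4.91637789e-04
  4.97684733e+01 -9.53212655e+01]
```

Scaled: -0.372 m / 0.4 = -0.93, -0.05 m / 0.4 = -0.125, -13.2 degrees / 120 = -0.11.

Request:
{"name": "play_rows", "arguments": {
  "motion": [
    [[-0.125,-0.93,0,0,0,-0.11],[-0.125,-0.93,0,0,0,-0.11],[-0.125,-0.93,0,0,0,-0.11],[-0.125,-0.93,0,0,0,-0.11],[-0.125,-0.93,0,0,0,-0.11],[-0.125,-0.93,0,0,0,-0.11],[-0.125,-0.93,0,0,0,-0.11],[-0.125,-0.93,0,0,0,-0.11]]
  ]
}}

```text
time_s: 20.98
position: [0.5264, -0.2766, 0.1717]
tcp_rot: [[-0.981, -0.194, -0.001], [-0.194, 0.981, 0.001], [0.001, 0.001, -1.0]]
force: [-0.2, 1.1, -0.0]
opening: 0.516
grasp_force: 0.0
```

```bash
python3 -c "
from h import *
go((.5443,-.327,.17),101.3)"
```

```text
row [-0.0078 -0.0529  0.0016] [ 0.09 -0.06 -0.12]
```

Scaled: 0.05 m / 0.4 = 0.125, -0.045 m / 0.4 = -0.1125.

Request:
{"name": "play_rows", "arguments": {
  "motion": [
    [[-0.02,-0.1,0.025,0,0,0],[-0.02,-0.1125,0.1,0,0,0],[-0.02,-0.1125,0.125,0,0,0],[-0.02,-0.1125,0.125,0,0,0],[-0.02,-0.1125,0.125,0,0,0]]
  ]
}}

```text
time_s: 21.4
position: [0.5424, -0.3156, 0.1212]
tcp_rot: [[-0.981, -0.195, -0.004], [-0.195, 0.981, 0.003], [0.003, 0.004, -1.0]]
force: [0.7, 1.2, 0.8]
opening: 0.515
grasp_force: 0.0
```

```bash
python3 -c "
from h import *
go((.5443,-.327,.0405),101.3)"
```

```text
row [ 0.0001 -0.0119  0.0807] [ 0.23 -0.17 -0.07]
```

Scaled: 0.065 m / 0.4 = 0.1625, 0.05 m / 0.4 = 0.125.

Request:
{"name": "play_rows", "arguments": {
  "motion": [
    [[0,-0.0288,0,0,0,0],[0,-0.0288,0.075,0,0,0],[0,-0.0288,0.125,0,0,0],[0,-0.0288,0.1625,0,0,0],[0,-0.0288,0.1625,0,0,0],[0,-0.0288,0.1625,0,0,0]]
  ]
}}

```text
time_s: 21.9
position: [0.5465, -0.3286, 0.0584]
tcp_rot: [[-0.981, -0.195, 0.0], [-0.195, 0.981, -0.0], [-0.0, -0.001, -1.0]]
force: [0.6, 0.3, -0.5]
opening: 0.515
grasp_force: 0.0
```

```bash
python3 -c "
from h import *
go((.5443,-.327,.0405),101.3)"
```

```text
row [0.0018 0.0021 0.0179] [-0.03  0.02 -0.04]
```

Scaled: 0.0175 m / 0.4 = 0.0438, 0.008 m / 0.4 = 0.02.

Request:
{"name": "play_rows", "arguments": {
  "motion": [
    [[0.005,0.005,0.02,0,0,0],[0.005,0.005,0.0438,0,0,0],[0.005,0.005,0.0438,0,0,0],[0.005,0.005,0.0438,0,0,0]]
  ]
}}

```text
time_s: 22.23
position: [0.5435, -0.327, 0.04]
tcp_rot: [[-0.981, -0.194, -0.0], [-0.194, 0.981, 0.0], [0.0, 0.001, -1.0]]
force: [-0.1, -0.2, 0.1]
opening: 0.52
grasp_force: 0.0
```

Request:
{"name": "play_rows", "arguments": {
  "motion": [
    [[0,0,0,0,0,0],[0,0,0,0,0,0],[0,0,0,0,0,0],[0,0,0,0,0,0],[0,0,0,0,0,0]]
  ],
  "fingers": 0.0
}}

```text
time_s: 22.65
position: [0.5438, -0.3273, 0.0405]
tcp_rot: [[-0.981, -0.194, 0.0], [-0.194, 0.981, -0.0], [-0.0, -0.0, -1.0]]
force: [-0.1, 0.3, 1.3]
opening: 0.297
grasp_force: 30.0
```

Scaled: -0.12 m / 0.4 = -0.3, -0.1 m / 0.4 = -0.25.

Request:
{"name": "play_rows", "arguments": {
  "motion": [
    [[0,0,-0.025,0,0,0],[0,0,-0.075,0,0,0],[0,0,-0.15,0,0,0],[0,0,-0.25,0,0,0],[0,0,-0.3,0,0,0],[0,0,-0.3,0,0,0]]
  ]
}}

```text
time_s: 23.15
position: [0.5465, -0.3296, 0.1666]
tcp_rot: [[-0.981, -0.194, 0.009], [-0.195, 0.981, -0.008], [-0.007, -0.009, -1.0]]
force: [-0.0, -0.4, -1.8]
opening: 0.298
grasp_force: 30.0
```

```bash
python3 -c "
from h import *
go((.5236,-.019,.16),88.2)"
```

```text
row [-0.0379  0.3091  0.0039] [-0.49  0.47 13.02]
```

Scaled: 0.306 m / 0.4 = 0.765, -0.04 m / 0.4 = -0.1, 13 degrees / 120 = 0.1083.

Request:
{"name": "play_rows", "arguments": {
  "motion": [
    [[-0.1,0.765,0,0,0,0.1083],[-0.1,0.765,0,0,0,0.1083],[-0.1,0.765,0,0,0,0.1083],[-0.1,0.765,0,0,0,0.1083],[-0.1,0.765,0,0,0,0.1083],[-0.1,0.765,0,0,0,0.1083],[-0.1,0.765,0,0,0,0.1083],[-0.1,0.765,0,0,0,0.1083]]
  ]
}}

```text
time_s: 23.82
position: [0.5204, -0.0142, 0.1593]
tcp_rot: [[-1.0, 0.029, -0.005], [0.029, 1.0, 0.003], [0.005, 0.003, -1.0]]
force: [-0.6, -1.1, -0.8]
opening: 0.299
grasp_force: 30.0
```

Scaled: 0.08 m / 0.4 = 0.2, 0.06 m / 0.4 = 0.15.

Request:
{"name": "play_rows", "arguments": {
  "motion": [
    [[0,0,0.075,0,0,0],[0,0,0.15,0,0,0],[0,0,0.2,0,0,0],[0,0,0.2,0,0,0],[0,0,0.2,0,0,0]]
  ]
}}

```text
time_s: 24.23
position: [0.5221, -0.019, 0.079]
tcp_rot: [[-0.999, 0.031, -0.004], [0.031, 1.0, 0.001], [0.004, 0.001, -1.0]]
force: [0.3, 0.0, -1.1]
opening: 0.301
grasp_force: 30.0
```

```bash
python3 -c "
from h import *
go((.5236,-.019,.0405),88.2)"
```

```text
row [-0.0016 -0.      0.0385] [ 0.05 -0.23  0.  ]
```

Scaled: 0.016 m / 0.4 = 0.04, -0.001 m / 0.4 = -0.0025.

Request:
{"name": "play_rows", "arguments": {
  "motion": [
    [[-0.0025,0,0.02,0,0,0],[-0.0025,0,0.04,0,0,0],[-0.0025,0,0.04,0,0,0],[-0.0025,0,0.04,0,0,0]]
  ]
}}

```text
time_s: 24.57
position: [0.5245, -0.0195, 0.0643]
tcp_rot: [[-0.999, 0.032, 0.0], [0.032, 0.999, -0.0], [-0.0, -0.0, -1.0]]
force: [0.5, 0.1, -0.2]
opening: 0.3
grasp_force: 30.0
```

Scaled: 0.022 m / 0.4 = 0.055, 0.02 m / 0.4 = 0.05.

Request:
{"name": "play_rows", "arguments": {
  "motion": [
    [[0,0,0.0125,0,0,0],[0,0,0.025,0,0,0],[0,0,0.0375,0,0,0],[0,0,0.05,0,0,0],[0,0,0.055,0,0,0],[0,0,0.055,0,0,0]]
  ]
}}

```text
time_s: 25.07
position: [0.524, -0.0192, 0.0414]
tcp_rot: [[-1.0, 0.031, -0.001], [0.031, 1.0, 0.0], [0.001, 0.0, -1.0]]
force: [0.5, -0.7, -1.6]
opening: 0.296
grasp_force: 30.0
```

Request:
{"name": "play_rows", "arguments": {
  "motion": [
    [[0,0,0,0,0,0],[0,0,0,0,0,0],[0,0,0,0,0,0],[0,0,-0.05,0,0,0],[0,0,-0.125,0,0,0],[0,0,-0.225,0,0,0],[0,0.075,-0.275,0,0,0],[0.05,0.15,-0.275,0,0,0]]
  ],
  "fingers": 0.045
}}

```text
time_s: 25.73
position: [0.5147, 0.0397, 0.1577]
tcp_rot: [[-0.999, 0.035, 0.019], [0.035, 0.999, -0.002], [-0.019, -0.002, -1.0]]
force: [1.3, 0.1, -0.2]
opening: 0.517
grasp_force: 0.0
```

```bash
python3 - <<'E'
from h import *
from rig import imaging,finder
T=imaging.capture('top');S=imaging.capture('side')
for c,d in(('top',T),('side',S)):
    for n in('deep_socket','short_socket'):
        for r in finder.recognise(c,n):print(c,n,np.round(r['at'],3),round(r['confidence'],2),proj(d,r['at']).round())
o=np.zeros((400,800,3),np.uint8)
o[:,:400]=cv2.resize(T['frame'][140:250,250:360],(400,400))[:,:,::-1]
o[:,400:]=cv2.resize(S['frame'][170:290,260:380],(400,400))[:,:,::-1]
cv2.imwrite('pics/chk2.png',o)
go((.4957,.048,.13),88.2);go((.4957,.048,.05),88.2)
E
```

```text
top deep_socket [0.49  0.049 0.044] 0.49 [287. 208.]
top short_socket [ 0.252 -0.346  0.025] 0.61 [463. 319.]
top short_socket [ 0.392 -0.315  0.026] 0.44 [450. 256.]
top short_socket [ 0.245 -0.238  0.019] 0.42 [414. 321.]
top short_socket [ 0.461 -0.009  0.048] 0.26 [313. 222.]
side deep_socket [0.49  0.039 0.048] 0.49 [317. 225.]
side short_socket [ 0.386 -0.317  0.031] 0.88 [394. 322.]
side short_socket [ 0.246 -0.247  0.022] 0.82 [301. 336.]
side short_socket [ 0.249 -0.353  0.025] 0.67 [344. 371.]
side short_socket [0.498 0.171 0.052] 0.53 [289. 206.]
row [0.0114 0.0068 0.0221] [-0.02  0.04 -0.  ]
row [0.0115 0.0069 0.1021] [-0.02  0.04 -0.  ]
```

View pics/chk2.png

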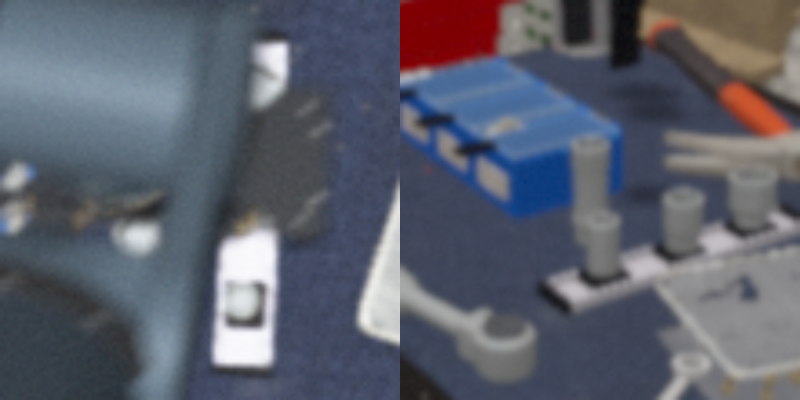

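```bash
python3 -c "
from h import *
S=dict(np.load('side.npz'));T=dict(np.load('top.npz'))
print(ray(S,[(317.6,213.3)],.075),ray(T,[(250+137/3.636,140+235/3.636)],.075))"
```

```text
[[0.49555639 0.04406604 0.075     ]] [[0.49449325 0.04564639 0.075     ]]
```

Scaled: 0.035 m / 0.4 = 0.0875, 0.0125 m / 0.4 = 0.0313.

Request:
{"name": "play_rows", "arguments": {
  "motion": [
    [[0.0313,0.0163,0,0,0,0],[0.0313,0.0163,0.025,0,0,0],[0.0313,0.0163,0.0875,0,0,0],[0.0313,0.0163,0.0875,0,0,0],[0.0313,0.0163,0.0875,0,0,0]]
  ]
}}

```text
time_s: 26.45
position: [0.4935, 0.0474, 0.116]
tcp_rot: [[-0.999, 0.033, -0.003], [0.033, 0.999, 0.0], [0.004, 0.0, -1.0]]
force: [-0.1, -0.0, 0.1]
opening: 0.513
grasp_force: 0.0
```

```bash
python3 -c "
from h import *
go((.4957,.048,.05),88.2)"
```

```text
row [-0.0024  0.0006  0.066 ] [ 0.01 -0.2  -0.07]
```

Scaled: 0.064 m / 0.4 = 0.16, 0.06 m / 0.4 = 0.15.

Request:
{"name": "play_rows", "arguments": {
  "motion": [
    [[-0.005,-0.0025,0.05,0,0,0],[-0.005,-0.0025,0.1,0,0,0],[-0.005,-0.0025,0.15,0,0,0],[-0.005,-0.0025,0.16,0,0,0],[-0.005,-0.0025,0.16,0,0,0],[-0.005,-0.0025,0.16,0,0,0]]
  ]
}}

```text
time_s: 26.95
position: [0.4968, 0.0468, 0.0539]
tcp_rot: [[-0.999, 0.032, 0.001], [0.032, 0.999, -0.0], [-0.001, -0.0, -1.0]]
force: [0.6, 0.6, 1.1]
opening: 0.51
grasp_force: 0.0
```

Request:
{"name": "play_rows", "arguments": {
  "motion": [
    [[0,0,0,0,0,0],[0,0,0,0,0,0],[0,0,0,0,0,0],[0,0,0,0,0,0],[0,0,0,0,0,0],[0,0,0,0,0,0]]
  ],
  "fingers": 0.0
}}

```text
time_s: 27.45
position: [0.4965, 0.0472, 0.0539]
tcp_rot: [[-1.0, 0.031, 0.001], [0.031, 1.0, -0.0], [-0.001, -0.0, -1.0]]
force: [0.3, 0.3, 6.3]
opening: 0.297
grasp_force: 30.0
```

Scaled: -0.13 m / 0.4 = -0.325, -0.11 m / 0.4 = -0.275.

Request:
{"name": "play_rows", "arguments": {
  "motion": [
    [[0,0,-0.025,0,0,0],[0,0,-0.075,0,0,0],[0,0,-0.175,0,0,0],[0,0,-0.275,0,0,0],[0,0,-0.325,0,0,0],[0,0,-0.325,0,0,0]]
  ]
}}

```text
time_s: 27.95
position: [0.4988, 0.0469, 0.188]
tcp_rot: [[-0.999, 0.031, 0.01], [0.031, 1.0, -0.001], [-0.01, -0.001, -1.0]]
force: [0.3, 0.2, -0.9]
opening: 0.3
grasp_force: 30.0
```

```bash
python3 -c "
from h import *
go((.5443,-.327,.18),101.3)"
```

```text
row [-0.057  -0.3723  0.009 ] [ -0.13   0.56 -13.08]
```

Scaled: -0.372 m / 0.4 = -0.93, -0.05 m / 0.4 = -0.125, -13 degrees / 120 = -0.1083.

Request:
{"name": "play_rows", "arguments": {
  "motion": [
    [[-0.125,-0.93,0,0,0,-0.1083],[-0.125,-0.93,0,0,0,-0.1083],[-0.125,-0.93,0,0,0,-0.1083],[-0.125,-0.93,0,0,0,-0.1083],[-0.125,-0.93,0,0,0,-0.1083],[-0.125,-0.93,0,0,0,-0.1083],[-0.125,-0.93,0,0,0,-0.1083],[-0.125,-0.93,0,0,0,-0.1083]]
  ]
}}

```text
time_s: 28.62
position: [0.5279, -0.2782, 0.1816]
tcp_rot: [[-0.981, -0.194, -0.003], [-0.194, 0.981, 0.002], [0.002, 0.003, -1.0]]
force: [1.1, 0.3, -2.4]
opening: 0.3
grasp_force: 30.5
```

Scaled: -0.043 m / 0.4 = -0.1075, 0.04 m / 0.4 = 0.1.

Request:
{"name": "play_rows", "arguments": {
  "motion": [
    [[-0.015,-0.1075,0.025,0,0,0],[-0.015,-0.1075,0.075,0,0,0],[-0.015,-0.1075,0.1,0,0,0],[-0.015,-0.1075,0.1,0,0,0],[-0.015,-0.1075,0.1,0,0,0]]
  ]
}}

```text
time_s: 29.03
position: [0.5419, -0.3159, 0.1413]
tcp_rot: [[-0.981, -0.195, -0.004], [-0.195, 0.981, 0.004], [0.004, 0.005, -1.0]]
force: [0.4, -0.0, -1.0]
opening: 0.3
grasp_force: 30.5
```

```bash
python3 -c "
from h import *
go((.545,-.327,.0659),101.3)"
```

```text
row [-0.0011 -0.0118  0.0754] [ 0.27 -0.2  -0.07]
```

Scaled: 0.05 m / 0.4 = 0.125, 0.04 m / 0.4 = 0.1.

Request:
{"name": "play_rows", "arguments": {
  "motion": [
    [[0,-0.0238,0.05,0,0,0],[0,-0.0238,0.1,0,0,0],[0,-0.0238,0.125,0,0,0],[0,-0.0238,0.125,0,0,0],[0,-0.0238,0.125,0,0,0]]
  ]
}}

```text
time_s: 29.45
position: [0.5453, -0.326, 0.0934]
tcp_rot: [[-0.981, -0.195, -0.001], [-0.195, 0.981, 0.001], [0.001, 0.001, -1.0]]
force: [0.3, -0.6, -1.7]
opening: 0.303
grasp_force: 30.5
```

```bash
python3 -c "
from h import *
go((.545,-.327,.0659),101.3)"
```

```text
row [ 0.0004 -0.001   0.0275] [ 0.06 -0.04 -0.03]
```

Scaled: 0.026 m / 0.4 = 0.065, 0.023 m / 0.4 = 0.0575.

Request:
{"name": "play_rows", "arguments": {
  "motion": [
    [[0,-0.0018,0.015,0,0,0],[0,-0.0018,0.03,0,0,0],[0,-0.0018,0.045,0,0,0],[0,-0.0018,0.0575,0,0,0],[0,-0.0018,0.065,0,0,0],[0,-0.0018,0.065,0,0,0],[0,-0.0018,0.065,0,0,0]]
  ]
}}

```text
time_s: 30.03
position: [0.5454, -0.3278, 0.0669]
tcp_rot: [[-0.981, -0.194, -0.0], [-0.194, 0.981, 0.0], [0.0, 0.0, -1.0]]
force: [0.1, 0.9, -2.5]
opening: 0.303
grasp_force: 30.0
```

Scaled: -0.13 m / 0.4 = -0.325, -0.12 m / 0.4 = -0.3.

Request:
{"name": "play_rows", "arguments": {
  "motion": [
    [[0,0,0,0,0,0],[0,0,0,0,0,0],[0,0,0,0,0,0],[0,0,-0.05,0,0,0],[0,0,-0.15,0,0,0],[0,0,-0.25,0,0,0],[0,0.05,-0.3,0,0,0],[0,0.15,-0.325,0,0,0]]
  ],
  "fingers": 0.045
}}

```text
time_s: 30.7
position: [0.5375, -0.2747, 0.2023]
tcp_rot: [[-0.982, -0.19, 0.011], [-0.19, 0.982, -0.01], [-0.009, -0.012, -1.0]]
force: [1.0, 0.1, 0.5]
opening: 0.514
grasp_force: 0.0
```

Request:
{"name": "play_rows", "arguments": {
  "motion": [
    [[0.05,0.075,-0.05,0,0,0],[0.1,0.175,-0.1,0,0,0],[0.15,0.25,-0.125,0,0,0],[0.2,0.325,-0.125,0,0,0],[0.2,0.325,-0.125,0,0,0]]
  ]
}}

```text
time_s: 31.12
position: [0.4224, -0.1499, 0.247]
tcp_rot: [[-0.98, -0.196, -0.008], [-0.196, 0.98, 0.007], [0.007, 0.008, -1.0]]
force: [-1.0, 0.4, -0.2]
opening: 0.52
grasp_force: 0.0
```

```bash
python3 - <<'E'
from h import *
from rig import imaging
T=imaging.capture('top');S=imaging.capture('side')
o=np.zeros((600,800,3),np.uint8)
o[:,:480]=cv2.resize(T['frame'][140:260,400:496],(480,600))[:,:,::-1]
o[:300,480:]=cv2.resize(S['frame'][225:345,385:513],(320,300))[:,:,::-1]
o[300:,480:]=cv2.resize(S['frame'][165:285,250:378],(320,300))[:,:,::-1]
cv2.imwrite('pics/fin.png',o)
E
```

```text
(no output)
```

View pics/fin.png

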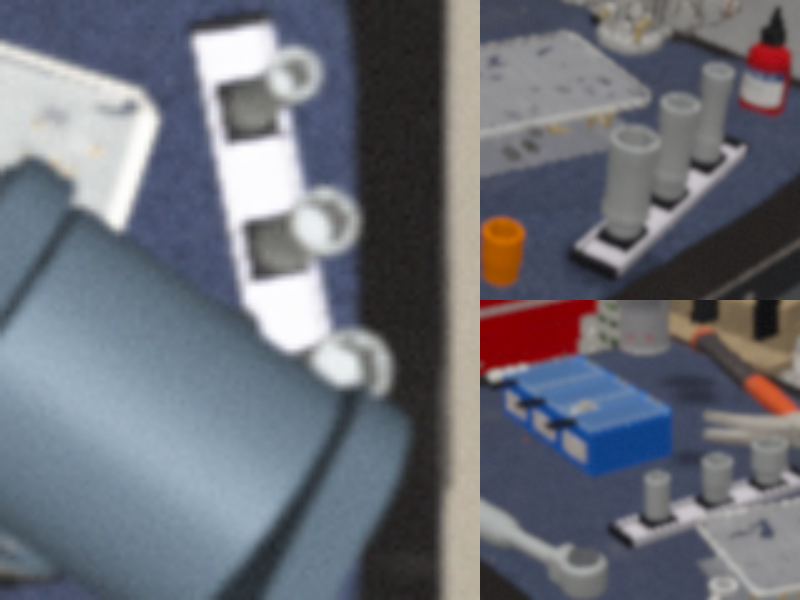

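Request:
{"name": "play_rows", "arguments": {
  "motion": [
    [[0,0,0,0,0,0],[0,0,0,0,0,0],[0,0,0,0,0,0],[0,0,0,0,0,0]]
  ]
}}

```text
time_s: 31.55
position: [0.4309, -0.1579, 0.247]
tcp_rot: [[-0.981, -0.194, 0.0], [-0.194, 0.981, -0.0], [-0.0, -0.0, -1.0]]
force: [-0.3, -0.1, 0.3]
opening: 0.51
grasp_force: 0.0
```

```bash
python3 - <<'E'
from h import *
T=dict(np.load('top.npz'));S=dict(np.load('side.npz'))
print(ray(T,[(465.2,184.4)],.087),proj(S,(.5444,-.327,.087)),'seen',(385+680/1-0 if 0 else 385+(680-480)*.4,225+102*.4))
print(proj(S,(.46,-.0173,.05)),(250+(656-480)*.4,165+(476-300)*.4),proj(S,(.5236,-.019,.05)),(250+(717-480)*.4,165+(460-300)*.4))
from rig import bot
print(bot.hand_in())
E
```

```text
[[ 0.54400602 -0.33065199  0.087     ]] [464.30185036 265.94849734] seen (465.0, 265.8)
[321.29564943 236.32909593] (320.4, 235.4) [344.10111916 229.11394484] (344.8, 229.0)
the job is handed in; nothing more can be done
None
```

The job is handed in at about 31.6 s: the final pictures show the two middle sockets swapped, the small socket on the short rail's end stud and all three lids shut, but the hand-in returned no verdict.

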